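# Finish the cover-plate kit tray

### The job

Finish the fan of cover plates in the grey tray: the first plate already lies flat at the tray's far end and stays there; lay the two loose plates shingle-fashion in line behind it, coming towards the robot, each with its front end lapped about a third of a plate's length over the back end of the plate before it and its own back end down on the tray floor. Also put the clamp whose jaws are ratcheted shut flat in the tray's narrower side pocket, still shut; leave the open clamp and everything else on the bench where it is.

Things in the scene. Friction and masses are not known exactly. Their poses are not given: they have to be found in the camera images.
- fan_stop (a point): Fixed grey tray, 330 long (x), 221 wide (y), walls 5 thick, 14 high over the bench, floor 4 thick. Point on the floor's upper face (4 above the bench), on the fan channel's centre-line, at the far end wall's inner face. x points away from the robot through that wall, y left, z up. Channel 320 long (back along -x), 111 wide.
- pocket (a point): Centre of the upper face of the floor of the tray's side pocket (320 long in x, 95 wide in y), on the -y side of the fan channel behind a divider 5 thick, 14 high. Axes as fan_stop.
- plate_first_c (a point): Centre (half-way up) of the first plate, flat in the fan channel 2 to 12 from the far wall, roughly on its centre-line. Loose aluminium plate 120 long (its x), 50 wide (y), 8 thick (z), four small screw holes, about 0.13 kg. Its x points to the far wall.
- plate_a_c (a point): Centre (half-way up) of a loose plate flat on the bench, 120 (its x) by 50 (y) by 8 (z), aluminium, about 0.13 kg. The two loose plates are alike: either may be laid first, either end leading. Lapped by 43 in the fan it rests tilted about 6 degrees, front end up, centre about 10 above the tray floor.
- plate_b_c (a point): Centre (half-way up) of the other loose plate, the same as plate_a.
- clamp_shut_c (a point): Centre (half-way up, 8 above its underside) of the pivot block of the shut clamp: loose steel scissor-like clamp lying flat, 162 long, 12 thick; solid pivot block 34 (its x) by 30 (y) by 16 high, gripped across its y. Jaws reach 72 to +x, ringed handles 90 to -x; 76 wide over the rings when shut; 0.18 kg. It may lie either way round in the pocket.
- clamp_shut_jaw (a joint): Opening angle of the shut clamp, rad: 0 jaws fully shut; stiff ratchet hinge (about 0.4 N m).
- clamp_open_c (a point): The same point of the open clamp, which is alike but with its jaws and handles spread. To be left alone.
- clamp_open_jaw (a joint): Opening angle of the open clamp, rad: 0 shut, up to 0.7.
- label_roll: Bystander: roll of paper labels standing on its flat side, 90 across, 40 high; origin at the centre of its underside.
- packet: Bystander: pale blue packet 90 x 140 x 22 high with a yellow patch; origin at the centre of its underside.
- cleaner: Bystander: jar 60 across, 90 high; origin at the centre of its underside.
Mind the look-alikes: they are no part of the job. What is shaped like the part that bears clamp_shut_c but green is not meant. Leave any orange look-alike of the part that bears plate_b_c alone.

How it is judged:
By the outcome, as a careful person would: the job done as asked, in the order asked, and still so for the second after the job is handed in, with the robot touching nothing.
It also fails if it takes over 70 s, if anything falls off the work surface, if the arm or the gripper's body presses on something with over 40 N, if the wrist force passes 120 N, or if a joint passes its speed limit or range.

### The arm

A 6-joint arm with a two-finger parallel gripper is mounted at the origin on the work surface. World frame = base frame: x ahead of the robot, y to its left, z up, the work surface at z = 0. Lengths are in m, angles in rad, forces in N, time in s.
With the tool pointing down it reaches from about 0.375 to 0.9 m from the base axis. Payload 3.1 kg.
Tool frame: the origin (TCP) lies at the very end of the fingers, on their centre line; the grasp point (between the pads) lies 19 mm behind it (robot.hold_point_z is the z of the grasp point in the tool frame, in m); z points along the fingers, y is the direction in which the jaws open and shut (so a half turn about z gives the same grasp; the last joint's range is limited). The gripper opens to 87 mm and grips with 3 to 60 N. Pads are 19 mm wide; open, the fingers measure 117 mm over their backs; the gripper's body (75 mm by 190 mm) begins 51 mm behind the grasp point.
Start: joints at [-0.178, 0.527, 1.433, -0, 1.181, -0.178], TCP at [0.625, 0, 0.223] pointing down, gripper open.
Joint ranges: [-3.08, 3.08], [-0.75, 2.2], [0.22, 2.44], [-1.43, 4.57], [0, 2.65], [-2.85, 2.85]. Speed limits (rad/s): [2.79, 2.79, 3.14, 3.14, 3.14, 3.14].

### API

Orientations are given as a unit quaternion [x, y, z, w].
In Python, from rig import robot, viewer, spotter gives the robot as it stands.
- The arm moves only by the shell command python3 -m crank 'ROWS' [FORCE]. ROWS is text: rows parted by semicolons, each of 7 numbers parted by spaces: the turn, a rotation vector about the tool's x, y, z in units of 5 degrees (1.0 is 5 degrees), then the shift along the tool's x, y, z in units of 40 mm (1.0 is 40 mm), then the gripper's target within -1 to 1 (shut at 1, half-way at 0, fully open at -1). A call has 1 to 5 rows; each row shifts and turns the pose as measured when the row begins, along the tool's axes as they then stand; what a row does not reach is not made up. A row lasts 1/8 s, in which the tool goes at most 62.5 mm and 10.7 degrees, less where a joint would pass 70% of its speed; a pose out of reach is approached as far as the arm can. A call is refused whole if a number of a shift passes 1 or a number of a turn 1, either way. A call with a gripper value outside its range is refused whole. The fingers move at their own pace and stop on an object; FORCE is the grip in N (left out, the last holds). Time passes only in rows, so rows that do not move let the fingers close. It gives the time, the measured TCP pose, the force and the opening at its end, in the units of the state.
- robot.get_obs(): the state, without advancing time (a new reading comes with each control period).
- viewer.camera(name): name is "scene" or "side" or "wrist"; returns a dict with "img" (420x560x3 uint8, red, green, blue), "camera_matrix" (3x3 intrinsics, pixels), "xyz" and "attitude" of the camera in the world. Camera axes: x right, y down, z forward; pixel columns grow to the right and rows downward; lengths in m; the calibration is good to about 2 mm. The wrist camera is an equidistant fisheye: a pixel r from the principal point sees the ray r / f radians off the axis. A picture is of the moment at which its call begins. There is no depth.
- robot.hand_in(): hands the job in, once; it reports no verdict.
Trained networks look in a picture, given as the dict that the camera call returned (one of the last four; its "shot" number tells which), for a name from the list of things; names that differ only in an ending like _2 or _b are one class to them, and where a whole thing is asked for, a point or a joint stands for the part that bears it (a point fixed in the world has none). Each returns a list of dicts, best first, with "score" (0 to 1); they miss things now and then, are a little off and sometimes report something else, mostly with a low value. They report only what shows in the picture. A call takes as long as a camera call. They do not tell look-alikes from the thing itself.
- spotter.boxes_of(name, picture): "at" ([x, y, z] in m, in the coordinates of the camera as it stood for that picture, good to about 4 mm: the middle of the surface that is visible of it).
The state is a dict: "time": time; "q": joint angles; "joint_velocities": joint speeds; "joint_torque": joint torques, N m; "position": TCP position; "tool_rot": TCP orientation; "ft_force": force on the tool from outside, world axes, zero at the start; "moment": the same for the moment, N m; "grip_width": finger opening in m.
Only numpy, scipy, OpenCV 4.12 (cv2) and the standard library are available. Lean on these libraries where they do the work, as an engineer would, in place of code of your own. Each camera call takes 0.05 s, during which the arm holds its last target.

## Working session

There is one attempt and no reset: what is moved stays moved. The work goes in short steps, Python scripts to look and compute and a shell command to move; the robot and the scene stay as the last step left them, time stands still between calls to the robot, and variables do not carry over. Pictures are saved under pics/ and viewed, and the job is handed in when it is done.

```bash
ls; mkdir -p pics
python3 - <<'E'
from rig import robot, viewer, spotter
import cv2
o=robot.get_obs(); print({k:(v if not hasattr(v,'round') else v.round(3)) for k,v in o.items()})
for n in ['scene','side','wrist']:
    p=viewer.camera(n); cv2.imwrite(f'pics/{n}0.png',p['img'][:,:,::-1]); print(n,p['camera_matrix'],p['xyz'],p['attitude'],p['shot'])
E
```

```text
pics
{'time': 0.0, 'q': array([-0.179,  0.528,  1.434,  0.   ,  1.181, -0.178]), 'joint_velocities': array([ 0.   , -0.001,  0.   , -0.001, -0.   , -0.   ]), 'joint_torque': array([-1.0000e-03, -4.4005e+01, -1.7659e+01,  6.3000e-02,  5.8000e-02,
       -0.0000e+00]), 'position': array([0.624, 0.   , 0.222]), 'tool_rot': array([ 0.707,  0.707, -0.001, -0.001]), 'ft_force': array([ 0.47 ,  0.156, -0.478]), 'moment': array([-0.007,  0.022, -0.041]), 'grip_width': 0.08684283955511127}
scene [[520.26998136   0.         283.81715899]
 [  0.         520.26998136 217.46205016]
 [  0.           0.           1.        ]] [ 1.41843721 -0.52656753  1.18279107] [ 0.80556287  0.4698605  -0.18981805 -0.30703206] 1
side [[518.46289653   0.         287.28393235]
 [  0.         518.46289653 210.17023401]
 [  0.           0.           1.        ]] [-0.09197851 -1.13689282  1.14816417] [ 0.88360648 -0.2181887   0.10428905 -0.40094522] 2
wrist [[325.1922621    0.         277.77193314]
 [  0.         325.1922621  207.63492573]
 [  0.           0.           1.        ]] [0.62533918 0.08288383 0.38341447] [ 9.88649654e-01 -3.26209169e-05 -6.87127865e-04  1.50237770e-01] 3
```

View pics/scene0.png

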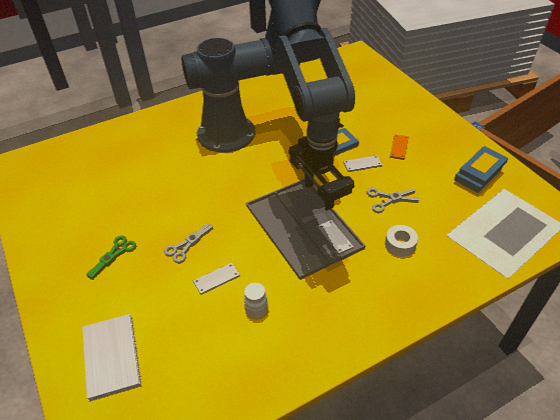

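View pics/side0.png

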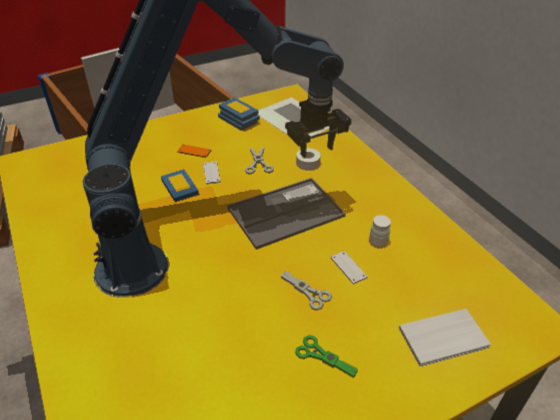

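View pics/wrist0.png

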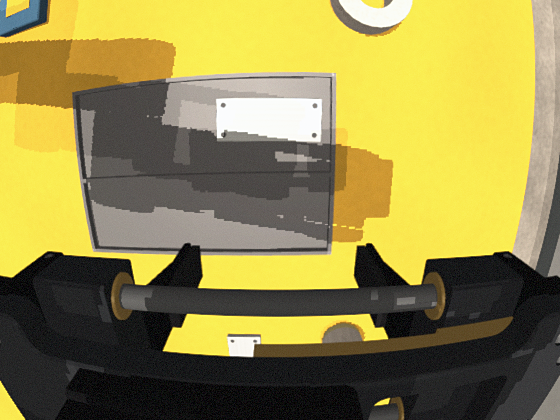

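Shut clamp candidates: grey at scene (190,242), jaws together; grey at (392,200), spread (the open one); green at (112,257), a decoy. Loose plates: white at (217,277) and (363,163), orange decoy at (399,146), and the first plate at (337,236) in the tray. I choose the grey clamp at (190,242) and the two white plates, and check them in crops next.

```bash
cat > h.py <<'E'
from rig import robot, viewer, spotter
import cv2, numpy as np
from scipy.spatial.transform import Rotation as R
def cam(n,save=None):
    p=viewer.camera(n)
    if save: cv2.imwrite(f'pics/{save}.png',p['img'][:,:,::-1])
    return p
def toworld(p,v): return R.from_quat(p['attitude']).apply(v)+p['xyz']
def px2w(p,uv,z,fish=False):
    K=np.array(p['camera_matrix']); uv=np.atleast_2d(np.array(uv,float))
    d=(uv-[K[0,2],K[1,2]])/K[0,0]
    if fish:
        r=np.linalg.norm(d,axis=1,keepdims=True); r=np.maximum(r,1e-9)
        v=np.hstack([d/r*np.sin(r),np.cos(r)])
    else: v=np.hstack([d,np.ones((len(d),1))])
    v=R.from_quat(p['attitude']).apply(v); o=np.array(p['xyz'])
    return o+v*((z-o[2])/v[:,2:3])
def w2px(p,w,fish=False):
    K=np.array(p['camera_matrix']); v=R.from_quat(p['attitude']).inv().apply(np.atleast_2d(w)-p['xyz'])
    if fish:
        r=np.linalg.norm(v[:,:2],axis=1); th=np.arctan2(r,v[:,2]); d=v[:,:2]/r[:,None]*th[:,None]
    else: d=v[:,:2]/v[:,2:3]
    return d*K[0,0]+[K[0,2],K[1,2]]
E
python3 - <<'E'
from h import *
for n in ['scene','side','wrist']:
    p=cam(n)
    for k in ['plate_a_c','clamp_shut_c','label_roll','packet','cleaner']:
        for b in spotter.boxes_of(k,p): print(n,k,round(b['score'],2),toworld(p,b['at']).round(3),w2px(p,toworld(p,b['at']),n=='wrist').round(0))
    if n!='wrist':
        im=p['img'][:,:,::-1]
        for i,c in enumerate([(190,242),(217,277),(363,163),(337,236)] if n=='scene' else [(306,290),(349,266),(211,172),(300,190)]):
            q=im[c[1]-30:c[1]+30,c[0]-40:c[0]+40]; 
            q=cv2.resize(q,None,fx=5,fy=5,interpolation=cv2.INTER_CUBIC)
            if i%2==0: l=q
            else:
                r=np.hstack([l,q]); 
                if i==1: top=r
        cv2.imwrite(f'pics/crop_{n}.png',np.vstack([top,r]))
E
```

```text
scene plate_a_c 0.69 [ 0.58  -0.296  0.007] [[217. 279.]]
scene clamp_shut_c 0.76 [ 0.421 -0.321  0.013] [[186. 242.]]
scene clamp_shut_c 0.72 [ 0.36  -0.525  0.01 ] [[113. 256.]]
scene label_roll 0.85 [0.734 0.211 0.037] [[400. 239.]]
scene packet 0.63 [0.284 0.334 0.018] [[347. 142.]]
scene cleaner 0.82 [ 0.734 -0.248  0.065] [[256. 300.]]
side plate_a_c 0.73 [0.38  0.323 0.009] [[211. 173.]]
side plate_a_c 0.57 [ 0.572 -0.299  0.006] [[349. 268.]]
side clamp_shut_c 0.85 [ 0.409 -0.324  0.018] [[305. 291.]]
side clamp_shut_c 0.81 [ 0.348 -0.525  0.015] [[323. 355.]]
side label_roll 0.66 [0.721 0.202 0.038] [[309. 159.]]
side label_roll 0.31 [0.609 0.065 0.01 ] [[300. 195.]]
side packet 0.57 [0.252 0.283 0.024] [[180. 186.]]
side cleaner 0.9 [ 0.703 -0.262  0.063] [[380. 233.]]
wrist plate_a_c 0.56 [ 0.57  -0.247  0.007] [[241. 342.]]
wrist label_roll 0.98 [0.728 0.193 0.037] [[372.  15.]]
wrist packet 0.73 [0.261 0.253 0.022] [[18. 15.]]
wrist cleaner 0.59 [ 0.716 -0.211  0.022] [[341. 330.]]
```

View pics/crop_scene.png

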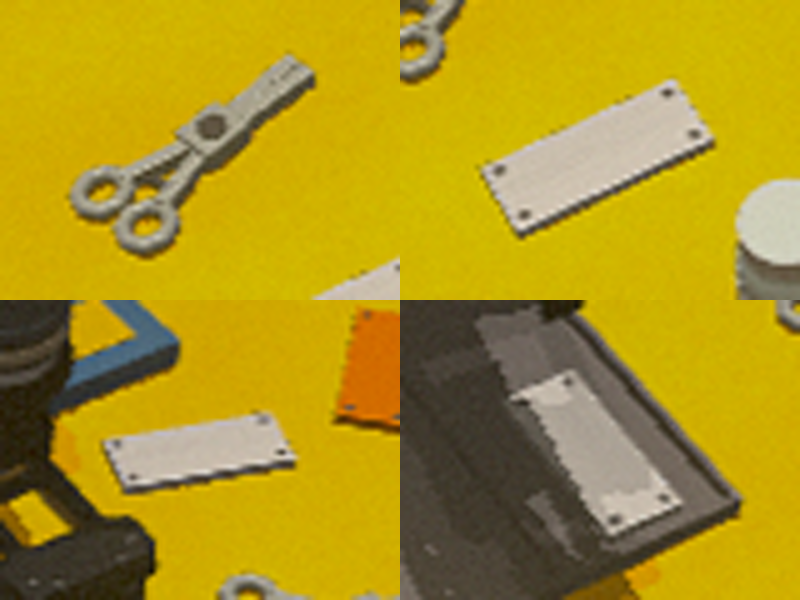

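View pics/crop_side.png

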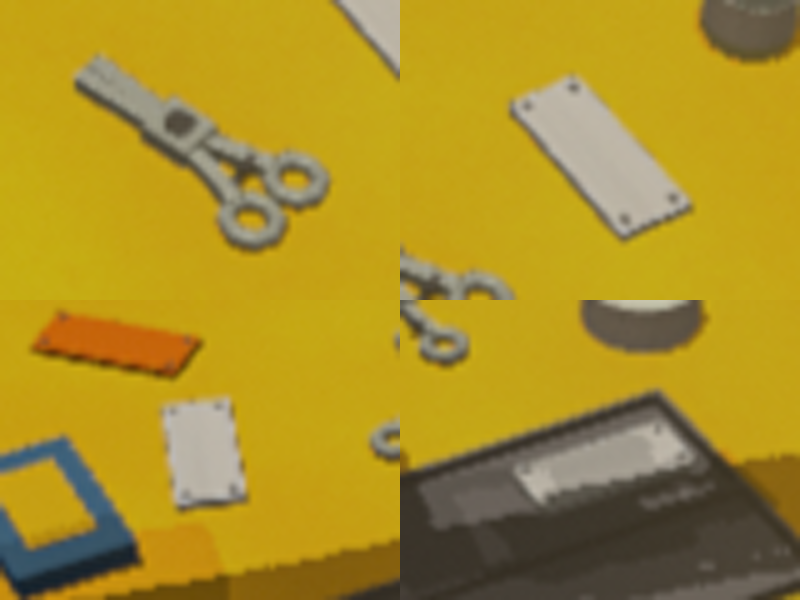

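Run:
```python
from h import *
S=cam('scene');D=cam('side');W=cam('wrist')
def cr(c,off,pts): return [(c[0]-40+(x-off[0])/5, c[1]-30+(y-off[1])/5) for x,y in pts]
def rep(name,p,px,z,fish=False):
    w=px2w(p,px,z,fish)[:,:2]; (c,s,a)=cv2.minAreaRect((w*1000).astype(np.float32)); print(name,np.round(c,1),np.round(s,1),round(a,1))
rep('p1 scene',S,cr((217,277),(400,0),[(483,172),(675,80),(714,143),(521,231)]),.008)
rep('p1 side',D,cr((349,266),(400,0),[(512,103),(576,76),(691,205),(625,238)]),.008)
rep('p2 scene',S,cr((363,163),(0,300),[(105,440),(270,413),(297,456),(128,486)]),.008)
rep('p2 side',D,cr((211,172),(0,300),[(163,408),(228,398),(244,498),(178,507)]),.008)
for n,p,c,pts in [('scene',S,(190,242),[(209,125),(302,72),(102,193),(148,223)]),('side',D,(306,290),[(181,122),(88,72),(293,180),(252,222)])]:
    q=cr(c,(0,0),pts); a=px2w(p,q[:1],.016)[0]; b=px2w(p,q[1:],.012)
    print('clamp',n,a[:2].round(4),b[:,:2].round(4).tolist(), 'yaw',np.degrees(np.arctan2(*(b[0]-b[1:].mean(0))[[1,0]])).round(1))
rep('first wrist',W,[(217,98),(321,99),(322,141),(217,137)],.012,True)
print(px2w(W,[(75,93),(334,73),(330,253),(95,250)],.014,True).round(4))
print(px2w(W,[(85,179),(331,171)],.014,True).round(4))
```

```text
p1 scene [ 580.8 -294.8] [ 50.5 119.3] 2.3
p1 side [ 574.2 -297.4] [ 48.4 122.3] 1.2
p2 scene [389.5 328.6] [119.3  47.5] 74.3
p2 side [385.9 327.1] [125.   48.7] 73.9
clamp scene [ 0.413 -0.3  ] [[0.3987, -0.2346], [0.4265, -0.3727], [0.4605, -0.3577]] yaw 108.9
clamp side [ 0.4137 -0.2986] [[0.386, -0.2371], [0.4505, -0.3618], [0.415, -0.3768]] yaw 109.5
first wrist [616.8  72.6] [ 48.4 120.9] 88.7
[[ 0.3667  0.1211  0.014 ]
 [ 0.6891  0.126   0.014 ]
 [ 0.692  -0.0927  0.014 ]
 [ 0.3683 -0.0949  0.014 ]]
[[0.3719 0.0071 0.014 ]
 [0.688  0.0123 0.014 ]]
```

Crops confirm: the clamp is grey and has jaws together, and both loose plates are white. Next I go over the near-right plate for a close wrist view.

```bash
python3 -m crank '0 0 0 -1 -0.13 0 -1;0 0 0 -1 -0.13 0 -1;0 0 0 -1 -0.13 0 -1;0 0 0 -1 -0.13 0 -1;0 0 0 -1 -0.13 0 -1' && python3 -m crank '0 0 0 -1 -0.13 0 -1;0 0 0 -1 -0.13 0 -1;0 0 0 -1 -0.13 0 -1;0 0 0 -1 -0.13 0 -1;0 0 0 0 0 0 -1'
python3 - <<'E'
from h import *
p=cam('wrist','w1')
for b in spotter.boxes_of('plate_a_c',p)+spotter.boxes_of('clamp_shut_c',p): print(b['score'],toworld(p,b['at']).round(4))
E
```

```text
time: 1.82
position: [0.5996, -0.202, 0.2227]
tool_rot: [0.705, 0.709, 0.001, 0.0]
ft_force: [0.5, 0.2, -0.2]
grip_width: 0.0872
time: 2.45
position: [0.5783, -0.371, 0.2224]
tool_rot: [0.706, 0.708, 0.001, 0.001]
ft_force: [0.1, 0.7, 0.7]
grip_width: 0.0869
0.7 [ 0.5759 -0.2927  0.0087]
0.92 [ 0.4192 -0.3205  0.0101]
0.88 [ 0.3397 -0.466   0.015 ]
```

View pics/w1.png

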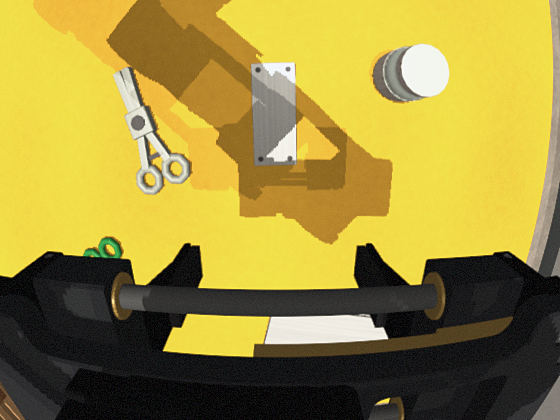

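The plate shows at (251–297, 64–166). The shut clamp's pivot is at (138,122), and the jar's top is at (425,72).

Run:
```python
from h import *
p=cam('wrist')
w=px2w(p,[(251.5,63.5),(295.5,63),(297.5,166),(253,165)],.008,True)[:,:2]*1000
(c,s,a)=cv2.minAreaRect(w.astype(np.float32)); print(w.round(1).tolist(),w.mean(0),c,s,a)
print('clamp',px2w(p,[(138,122)],.016,True).round(4),px2w(p,[(123.5,70),(150,180),(176,167)],.012,True).round(4))
print('jar',px2w(p,[(425,72)],.09,True).round(4))
o=robot.get_obs();print(o['position'],R.from_quat(o['tool_rot']).as_matrix().round(4))
```

```text
[[549.4, -229.8], [599.3, -229.1], [603.1, -349.4], [550.9, -348.5]] [ 575.6730354  -289.17193297] (576.1328125, -289.5853576660156) (52.170780181884766, 120.3507308959961) 0.8369931578636169
clamp [[ 0.4133 -0.2924  0.016 ]] [[ 0.3931 -0.2267  0.012 ]
 [ 0.4226 -0.3646  0.012 ]
 [ 0.4581 -0.3492  0.012 ]]
jar [[ 0.7188 -0.2397  0.09  ]]
[ 0.57904925 -0.3661653   0.22256306] [[-0.0075  1.      0.0017]
 [ 1.      0.0074  0.0015]
 [ 0.0015  0.0017 -1.    ]]
```

```bash
python3 -m crank '0 0 -0.2 0.9 -0.05 0.5 -1;0 0 0 0.87 0 0.5 -1;0 0 0 0 0 0.8 -1;0 0 0 0 0 0.8 -1;0 0 0 0 0 0 -1' 30
```

```text
time: 3.28
position: [0.5783, -0.2855, 0.1185]
tool_rot: [0.695, 0.719, 0.002, 0.001]
ft_force: [-0.6, -0.2, 0.1]
grip_width: 0.0874
```

```bash
python3 -m crank '0 0 0 -0.2 -0.03 0.8 -1;0 0 0 0 0 0.8 -1;0 0 0 0 0 0.7 -1;0 0 0 0 0 0 -1'
python3 - <<'E'
from h import *
p=cam('wrist','w2'); o=robot.get_obs(); print(o['position'])
E
```

```text
time: 3.78
position: [0.5837, -0.2938, 0.0318]
tool_rot: [0.693, 0.721, 0.003, 0.007]
ft_force: [0.5, 0.6, 0.7]
grip_width: 0.087
[ 0.58489584 -0.29459631  0.03335458]
```

View pics/w2.png

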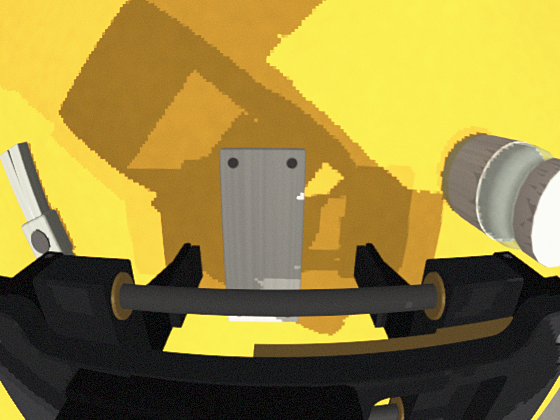

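The plate is centred at u≈262, with the fingers' mid at ≈277, so I shift −x by about 8 mm and go down.

```bash
python3 -m crank '0 0 0 0 -0.2 0.3 -1;0 0 0 0 0 0.4 -1;0 0 0 0 0 0 -1'
python3 - <<'E'
from h import *
o=robot.get_obs(); print(o['position'],R.from_quat(o['tool_rot']).as_matrix()[:,2],o['ft_force'])
E
```

```text
time: 4.2
position: [0.5792, -0.2965, 0.0078]
tool_rot: [0.693, 0.721, 0.003, 0.012]
ft_force: [-0.4, 0.2, 0.1]
grip_width: 0.0867
[ 0.57918552 -0.29648116  0.00776505] [ 0.0223485  -0.0119914  -0.99967832] [-0.3549235   0.2276556   0.09149202]
```

```bash
cat >> h.py <<'E'
def goal(pos,yaw,tilt=0):
    """yaw: world angle(deg) of tool x axis with z down; tilt (deg) about world y-ish: rotation about tool... """
    Rt=R.from_euler('z',yaw,degrees=True)*R.from_euler('x',180,degrees=True)
    return np.array(pos),Rt
def delta(pos,yaw,pre=None):
    ps=[];qs=[]
    o=robot.get_obs()
    P=np.array(o['position']);Q=R.from_quat(o['tool_rot'])
    t,Rt=goal(pos,yaw)
    if pre is not None: Rt=pre*Rt   # world-frame extra rotation
    d=Q.inv().apply(t-P)/0.04; r=np.degrees((Q.inv()*Rt).as_rotvec())/5
    print('pos',P.round(4),'turn',r.round(2),'shift',d.round(2),'w',round(o['grip_width'],4),'F',np.round(o['ft_force'],1),'t',round(o['time'],2))
E
python3 - <<'E'
from h import *
delta([.5785,-.2955,.003],91.7)
E
```

```text
pos [ 0.5792 -0.2965  0.0078] turn [0.25 0.15 0.12] shift [ 0.03 -0.02  0.12] w 0.0867 F [-0.4  0.2  0.1] t 4.2
```

```bash
python3 -m crank '0.25 0.15 0.1 0 0 0.1 -1;0 0 0 0 0 0 0.2;0 0 0 0 0 0 0.2;0 0 0 0 0 0 0.2;0 0 0 0 0 0 0.2' 30
python3 - <<'E'
from h import *
delta([.5785,-.2955,.12],91.7)
E
```

```text
time: 4.82
position: [0.5798, -0.297, 0.0042]
tool_rot: [0.696, 0.718, -0.0, -0.0]
ft_force: [-1.7, 0.2, 0.3]
grip_width: 0.0551
pos [ 0.5798 -0.297   0.0042] turn [-0.01 -0.    0.01] shift [ 0.04 -0.03 -2.9 ] w 0.0551 F [-1.7  0.2  0.3] t 4.83
```

```bash
python3 -m crank '0 0 0 0 0 0 0.6;0 0 0 0 0 0 0.6;0 0 0 0 0 -0.5 0.6;0 0 0 0 0 -0.9 0.6;0 0 0 0 0 -0.9 0.6'  && python3 -m crank '0 0 0 0 0 -1 0.6;0 0 0 0 0 -0.9 0.6;0 0 0 0 0 0 0.6'
python3 - <<'E'
from h import *
p=cam('wrist','w3')
delta([.539,.065,.12],0);delta([.539,.065,.12],180)
print(robot.get_obs()['q'])
E
```

```text
time: 5.45
position: [0.5778, -0.2955, 0.0969]
tool_rot: [0.696, 0.718, -0.0, -0.004]
ft_force: [0.6, 0.1, -1.1]
grip_width: 0.0495
time: 5.82
position: [0.5804, -0.297, 0.1826]
tool_rot: [0.696, 0.718, 0.0, 0.001]
ft_force: [0.7, -0.1, -0.6]
grip_width: 0.0494
pos [ 0.5792 -0.2961  0.1805] turn [-0.02 -0.   18.35] shift [ 9.05 -0.73  1.53] w 0.049 F [ 0.1  0.7 -1.2] t 5.88
pos [ 0.5792 -0.2961  0.1805] turn [  0.    -0.02 -17.65] shift [ 9.05 -0.73  1.53] w 0.049 F [ 0.1  0.7 -1.2] t 5.88
[-6.44309463e-01  6.08474828e-01  1.40434374e+00  6.23719012e-04
  1.13019804e+00 -6.75236579e-01]
```

View pics/w3.png

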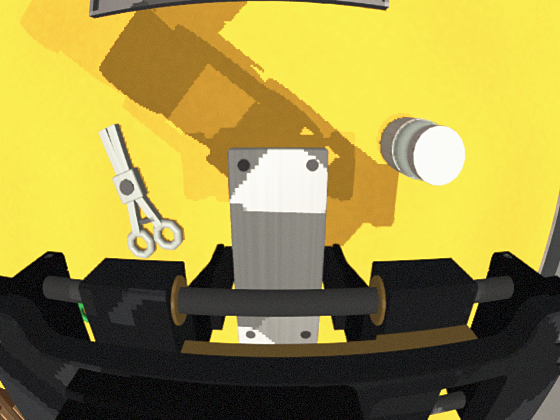

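```bash
python3 -m crank '0 0 0 0.9 -0.08 0 0.6;0 0 0 1 -0.08 0 0.6;0 0 0 1 -0.08 0 0.6;0 0 0 1 -0.08 0 0.6;0 0 0 0.6 -0.08 0 0.6' && python3 -m crank '0 0 0.5 0 0 0 0.6;0 0 1 0 0 0 0.6'
python3 - <<'E'
from h import *
robot.get_obs()
p=cam('wrist','w4'); np.save('w4.npy',np.concatenate([p['xyz'],p['attitude']]))
delta([.539,.065,.12],0)
E
```

```text
time: 6.5
position: [0.5515, -0.1112, 0.1731]
tool_rot: [0.698, 0.716, -0.002, -0.008]
ft_force: [0.0, -0.6, -1.2]
grip_width: 0.0493
time: 6.75
position: [0.5478, -0.107, 0.1696]
tool_rot: [0.743, 0.669, -0.004, -0.012]
ft_force: [-0.2, 0.4, -2.2]
grip_width: 0.0493
pos [ 0.5474 -0.1067  0.1693] turn [-0.32  0.11 16.76] shift [ 4.23 -0.64  1.29] w 0.0495 F [-0.6  0.3 -2.5] t 6.8
```

View pics/w4.png

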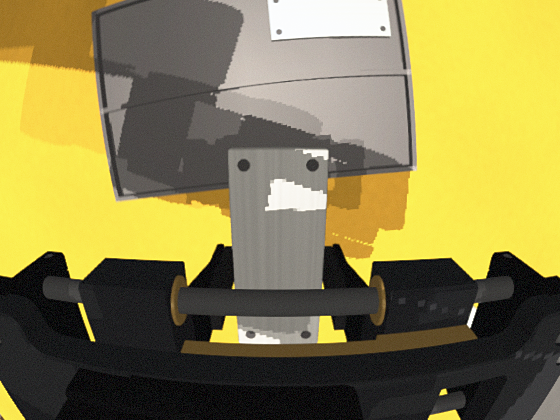

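```bash
python3 -m crank '0 0 1 1 -0.1 0 0.6;0 0 1 0.98 -0.19 0 0.6;0 0 1 0.96 -0.28 0 0.6;0 0 1 0.93 -0.36 0 0.6;0 0 1 0.1 -0.05 0 0.6' && python3 -m crank '0 0 1 0 0 0 0.6;0 0 1 0 0 0 0.6;0 0 1 0 0 0 0.6;0 0 1 0 0 0 0.6;0 0 1 0 0 0 0.6' && python3 -m crank '0 0 1 0 0 0 0.6;0 0 1 0 0 0 0.6;0 0 1 0 0 0 0.6;0 0 1 0 0 0 0.6;0 0 1 0 0 0 0.6'
python3 - <<'E'
from h import *
delta([.50,.065,.16],0)
E
```

```text
time: 7.42
position: [0.5438, 0.0618, 0.1649]
tool_rot: [0.874, 0.486, -0.012, -0.016]
ft_force: [-0.4, -0.5, -1.7]
grip_width: 0.0491
time: 8.05
position: [0.5379, 0.0635, 0.1583]
tool_rot: [0.959, 0.282, -0.022, -0.015]
ft_force: [0.2, -0.4, -2.4]
grip_width: 0.0493
time: 8.68
position: [0.5324, 0.0633, 0.1518]
tool_rot: [0.997, 0.063, -0.033, -0.011]
ft_force: [-0.7, 0.5, -2.1]
grip_width: 0.0491
pos [0.5324 0.0633 0.1518] turn [-0.26  0.75  1.44] shift [-0.81 -0.15 -0.15] w 0.0491 F [-0.7  0.5 -2.1] t 8.68
```

```bash
python3 -m crank '-0.25 0.75 1 -0.8 -0.15 -0.1 0.6;0 0 0.5 0 0 0 0.6;0 0 0 0 0 0 0.6'
python3 - <<'E'
from h import *
delta([.50,.065,.16],0)
p=cam('wrist','w5'); np.save('w5.npy',np.concatenate([p['xyz'],p['attitude']]))
E
```

```text
time: 9.05
position: [0.4957, 0.065, 0.1543]
tool_rot: [1.0, -0.003, -0.003, -0.001]
ft_force: [1.5, -0.4, -1.5]
grip_width: 0.0493
pos [0.4957 0.065  0.1543] turn [-0.03  0.08 -0.08] shift [ 0.11 -0.   -0.14] w 0.0493 F [ 1.5 -0.4 -1.5] t 9.05
```

View pics/w5.png

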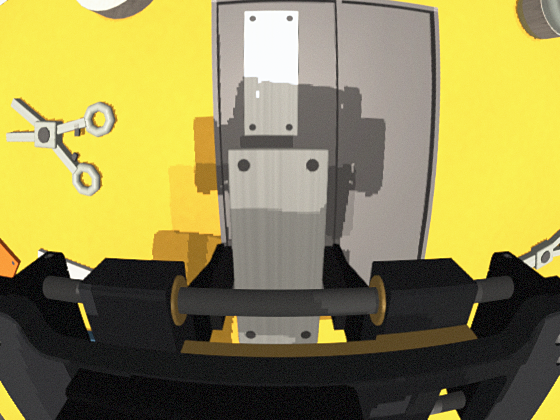

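Run:
```python
import cv2
a=cv2.imread('pics/w5.png'); cv2.imwrite('pics/w5c.png',cv2.resize(a[0:150,200:400],None,fx=4,fy=4,interpolation=cv2.INTER_CUBIC))
```

```text
(no output)
```

View pics/w5c.png

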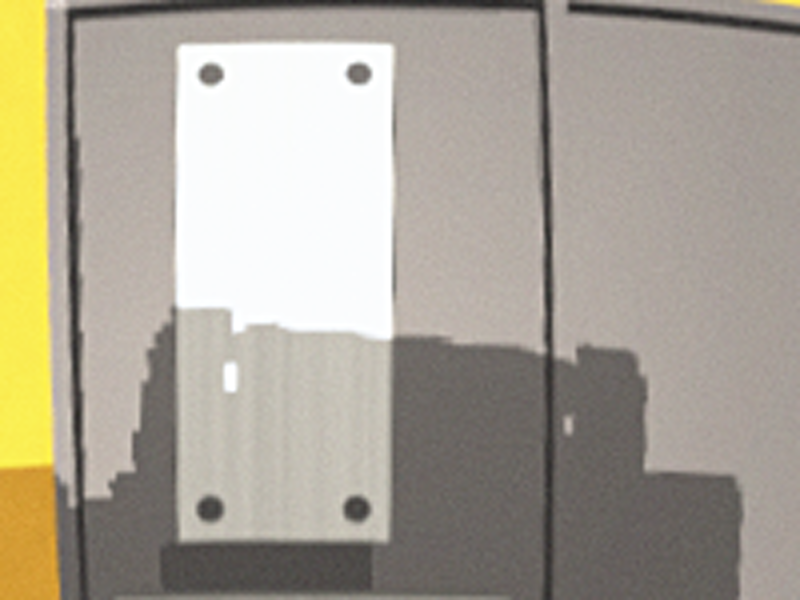

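Run:
```python
from h import *
a=np.load('w5.npy'); p=dict(camera_matrix=[[325.19,0,277.77],[0,325.19,207.63],[0,0,1]],xyz=a[:3],attitude=a[3:])
f=lambda pts,z: px2w(p,[(200+x/4,y/4) for x,y in pts],z,True)[:,:2]*1000
w=f([(178,44),(393,44),(391,542),(178,542)],12*.001); print(w.round(1).tolist(),cv2.minAreaRect(w.astype(np.float32)))
print('L',f([(68,12),(72,200),(77,400),(83,590)],.014).round(1).tolist())
print('D',f([(543,10),(546,200),(548,400),(549,590)],.014).round(1).tolist())
print('R out',px2w(p,[(438.5,10),(435,120),(430,200)],.014,True).round(4).tolist())
print('L out',px2w(p,[(212,4),(215,120)],.014,True).round(4).tolist())
print('near',)
```

```text
[[673.2, 95.5], [672.4, 46.1], [553.3, 47.1], [553.8, 96.7]] ((613.2376708984375, 71.35576629638672), (49.59860610961914, 119.42420196533203), 89.43191528320312)
L [[682.6, 121.0], [635.4, 119.9], [587.9, 119.3], [543.2, 119.3]]
D [[682.1, 11.3], [634.6, 11.4], [587.2, 11.0], [542.5, 10.0]]
R out [[0.6883, -0.0946, 0.014], [0.5737, -0.0901, 0.014], [0.491, -0.0924, 0.014]]
L out [[0.682, 0.1257, 0.014], [0.5693, 0.1239, 0.014]]
near
```

Run:
```python
from h import *
a=np.load('w5.npy'); p=dict(camera_matrix=[[325.19,0,277.77],[0,325.19,207.63],[0,0,1]],xyz=a[:3],attitude=a[3:])
print(px2w(p,[(229,150),(327,150),(318,344),(239,344)],.1582,True).round(4))
delta([.50,.071,.06],0)
delta([.535,.071,.05],0,pre=R.from_euler('y',-6,degrees=True))
```

```text
[[0.5592 0.0892 0.1582]
 [0.5589 0.0413 0.1582]
 [0.4389 0.0408 0.1582]
 [0.4391 0.0907 0.1582]]
pos [0.4947 0.0652 0.154 ] turn [-0.03  0.11 -0.08] shift [ 0.15 -0.14  2.35] w 0.0488 F [-0.7  0.7 -1.9] t 9.1
pos [0.4947 0.0652 0.154 ] turn [-0.03  1.31 -0.08] shift [ 1.03 -0.14  2.59] w 0.0488 F [-0.7  0.7 -1.9] t 9.1
```

```bash
python3 -m crank '0 0.7 0 0.5 -0.1 0.6 0.6;0 0.6 0 0.4 -0.05 0.6 0.6;0 0 0 0 0 0.7 0.6;0 0 0 0 0 0.5 0.6;0 0 0 0 0 0 0.6'
python3 - <<'E'
from h import *
delta([.5315,.071,.0135],0,pre=R.from_euler('y',-6,degrees=True))
E
```

```text
time: 9.72
position: [0.5398, 0.0708, 0.0546]
tool_rot: [0.999, -0.001, 0.053, -0.001]
ft_force: [0.3, 0.1, -1.0]
grip_width: 0.0487
pos [0.5398 0.0708 0.0546] turn [-0.02 -0.01 -0.02] shift [-0.31 -0.    1.  ] w 0.0487 F [ 0.3  0.1 -1. ] t 9.72
```

```bash
python3 -m crank '0 0 0 -0.25 0 0.4 0.6;0 0 0 0 0 0.25 0.6;0 0 0 0 0 0 0.6'
python3 - <<'E'
from h import *
delta([.5315,.071,.0135],0,pre=R.from_euler('y',-6,degrees=True))
p=cam('wrist','w6'); np.save('w6.npy',np.concatenate([p['xyz'],p['attitude']]))
E
```

```text
time: 10.1
position: [0.535, 0.0706, 0.0284]
tool_rot: [0.999, -0.0, 0.055, -0.001]
ft_force: [-0.8, 0.0, -1.5]
grip_width: 0.0491
pos [0.535  0.0706 0.0284] turn [-0.02 -0.06 -0.  ] shift [-0.13 -0.01  0.36] w 0.0491 F [-0.8  0.  -1.5] t 10.1
```

View pics/w6.png

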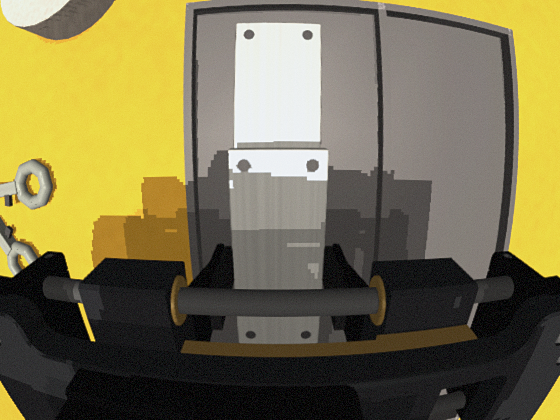

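Held plate is in line with the first (edges at u 229–327 against 233–321). I lower it.

```bash
python3 -m crank '0 0 0 -0.1 0 0.2 0.6;0 0 0 0 0 0.1 0.6;0 0 0 0 0 0 0.6'
python3 - <<'E'
from h import *
delta([.5315,.071,.0135],0,pre=R.from_euler('y',-6,degrees=True))
E
```

```text
time: 10.52
position: [0.5336, 0.0705, 0.0169]
tool_rot: [0.998, 0.0, 0.056, -0.001]
ft_force: [-0.0, 0.2, -1.5]
grip_width: 0.0488
pos [0.5336 0.0705 0.0169] turn [-0.02 -0.09  0.  ] shift [-0.06 -0.01  0.08] w 0.0488 F [-0.   0.2 -1.5] t 10.53
```

```bash
python3 -m crank '0 -0.1 0 -0.06 0 0.08 0.6;0 0 0 0 0 0 0.6'
python3 - <<'E'
from h import *
delta([.5315,.071,.0135],0,pre=R.from_euler('y',-6,degrees=True))
E
```

```text
time: 10.78
position: [0.532, 0.0706, 0.0139]
tool_rot: [0.999, 0.0, 0.052, -0.001]
ft_force: [-0.2, 0.4, -0.1]
grip_width: 0.0494
pos [0.532  0.0706 0.0139] turn [-0.02 -0.    0.  ] shift [-0.01 -0.01  0.01] w 0.0494 F [-0.2  0.4 -0.1] t 10.78
```

```bash
python3 -m crank '0 0 0 0 0 0.02 0.6;0 0 0 0 0 0 -0.31;0 0 0 0 0 0 -0.31;0 0 0 0 0 0 -0.31;0 0 0 0 0 0 -0.31' 30 && python3 -m crank '0 0 0 0 0 -0.5 -0.31;0 -0.6 0 0 0 -1 -0.5;0 -0.6 0 0 0 -1 -1;0 0 0 0 0 -1 -1;0 0 0 0 0 0 -1'
python3 - <<'E'
from h import *
delta([.5315,.071,.16],0)
p=cam('wrist','w7'); np.save('w7.npy',np.concatenate([p['xyz'],p['attitude']]))
p=cam('side','s7')
E
```

```text
time: 11.4
position: [0.5328, 0.0705, 0.0139]
tool_rot: [0.999, 0.0, 0.053, -0.001]
ft_force: [0.4, 0.0, 0.9]
grip_width: 0.0567
time: 12.02
position: [0.5236, 0.0702, 0.1563]
tool_rot: [1.0, 0.0, -0.002, -0.001]
ft_force: [-0.3, 0.0, -0.3]
grip_width: 0.0843
pos [0.5236 0.0702 0.1563] turn [-0.01  0.05  0.  ] shift [ 0.2  -0.02 -0.09] w 0.0843 F [-0.3  0.  -0.3] t 12.03
```

View pics/w7.png

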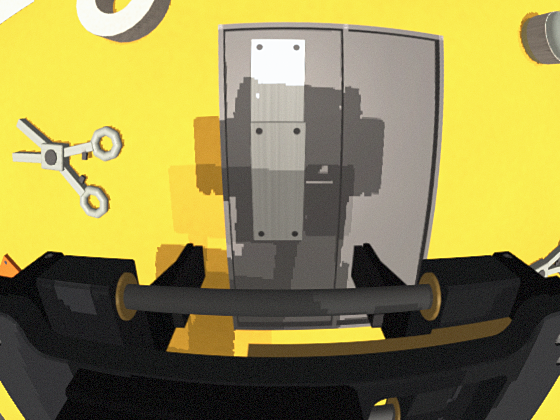

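View pics/s7.png

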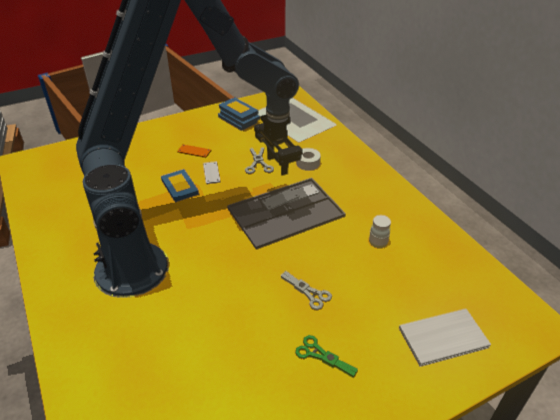

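Second plate laid: front edge at v≈122, back edge at v≈240, in line with the first.

Run:
```python
from h import *
a=np.load('w7.npy'); p=dict(camera_matrix=[[325.19,0,277.77],[0,325.19,207.63],[0,0,1]],xyz=a[:3],attitude=a[3:])
print('first front',px2w(p,[(251,40),(304,40)],.012,True).round(4).tolist())
print('p2 front',px2w(p,[(251,122),(304.5,122)],.0245,True).round(4).tolist())
print('p2 back',px2w(p,[(252,240),(303,240)],.012,True).round(4).tolist())
delta([.35,.26,.2],164);delta([.35,.28,.2],-16)
print(robot.get_obs()['q'])
```

```text
first front [[0.6725, 0.0958, 0.012], [0.6724, 0.047, 0.012]]
p2 front [[0.5948, 0.095, 0.0245], [0.5948, 0.0472, 0.0245]]
p2 back [[0.4758, 0.0975, 0.012], [0.4759, 0.0453, 0.012]]
pos [0.521  0.0703 0.1534] turn [ -0.19  -0.   -32.8 ] shift [-4.29 -4.74 -1.11] w 0.0863 F [-1.1 -0.2  0.1] t 12.12
pos [0.521  0.0703 0.1534] turn [-0.    0.13  3.2 ] shift [-4.29 -5.24 -1.11] w 0.0863 F [-1.1 -0.2  0.1] t 12.12
[-7.91091579e-02  4.97212664e-01  1.74142172e+00  1.13065247e-03
  9.14529375e-01  1.49099578e+00]
```

Run:
```python
from h import *
p=cam('side')
c=cv2.resize(p['img'][130:230,150:270,::-1],None,fx=6,fy=6,interpolation=cv2.INTER_CUBIC); cv2.imwrite('pics/s8.png',c)
delta([.40,.22,.22],74)
```

```text
pos [0.5203 0.0704 0.1526] turn [ -0.12   0.12 -14.8 ] shift [-3.03 -3.74 -1.64] w 0.0861 F [ 0.4  0.6 -0. ] t 12.18
```

View pics/s8.png

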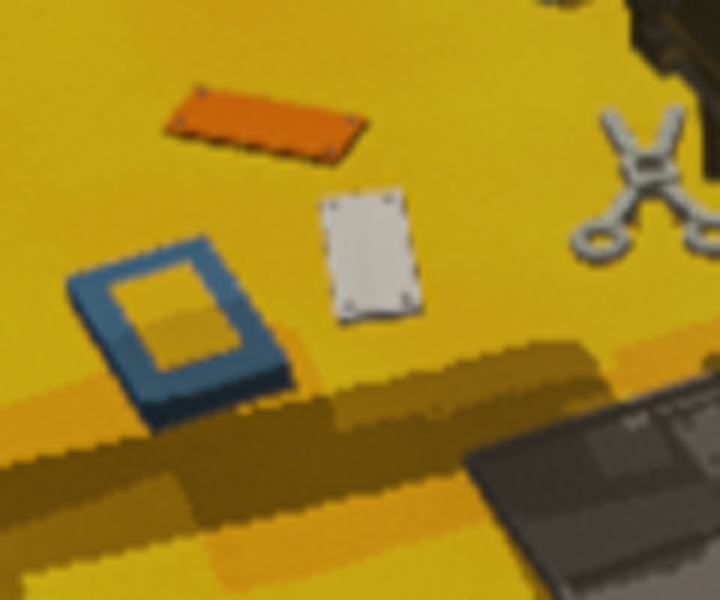

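```bash
python3 -m crank '0 0 -1 -0.75 -0.93 -0.4 -1;0 0 -1 -0.67 -0.99 -0.4 -1;0 0 -1 -0.58 -1 -0.4 -1;0 0 -1 -0.4 -0.95 -0.4 -1;0 0 -1 0 0 0 -1' && python3 -m crank '0 0 -1 0 0 0 -1;0 0 -1 0 0 0 -1;0 0 -1 0 0 0 -1;0 0 -1 0 0 0 -1;0 0 -1 0 0 0 -1' && python3 -m crank '0 0 -1 0 0 0 -1;0 0 -1 0 0 0 -1;0 0 -1 0 0 0 -1;0 0 -1 0 0 0 -1;0 0 0 0 0 0 -1'
python3 - <<'E'
from h import *
delta([.37,.25,.2],74)
E
```

```text
time: 12.8
position: [0.3974, 0.2144, 0.2118]
tool_rot: [0.975, 0.222, -0.016, -0.004]
ft_force: [0.5, 0.2, 0.3]
grip_width: 0.087
time: 13.42
position: [0.3902, 0.2137, 0.2035]
tool_rot: [0.9, 0.435, -0.025, -0.009]
ft_force: [-0.4, 0.3, -1.4]
grip_width: 0.0872
time: 14.05
position: [0.3838, 0.2119, 0.195]
tool_rot: [0.807, 0.589, -0.033, -0.017]
ft_force: [-0.5, 0.2, -0.3]
grip_width: 0.0869
pos [0.3838 0.2119 0.195 ] turn [-0.77  0.36 -0.36] shift [ 0.8  -0.63 -0.11] w 0.0869 F [-0.5  0.2 -0.3] t 14.05
```

```bash
python3 -m crank '-0.77 0.36 -0.36 0.8 -0.1 -0.1 -1;0 0 0 0 0 0 -1'
python3 - <<'E'
from h import *
delta([.3877,.328,.1],74)
p=cam('wrist','w9'); np.save('w9.npy',np.concatenate([p['xyz'],p['attitude']]))
E
```

```text
time: 14.3
position: [0.3892, 0.2434, 0.196]
tool_rot: [0.8, 0.601, -0.002, -0.0]
ft_force: [-0.3, -0.1, 0.1]
grip_width: 0.0872
pos [0.3892 0.2434 0.196 ] turn [-0.03  0.03 -0.04] shift [ 2.03 -0.62  2.4 ] w 0.0872 F [-0.3 -0.1  0.1] t 14.3
```

View pics/w9.png

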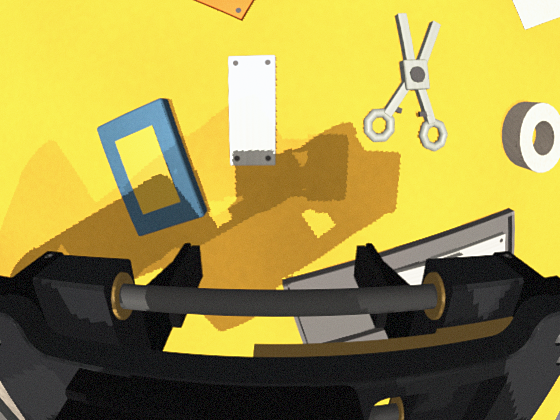

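The plate shows at (229–275, 56–164); the packet at (150,165), the open clamp at (417,75) and the orange plate at (230,5) are clear of it.

Run:
```python
from h import *
a=np.load('w9.npy'); p=dict(camera_matrix=[[325.19,0,277.77],[0,325.19,207.63],[0,0,1]],xyz=a[:3],attitude=a[3:])
w=px2w(p,[(229,56),(274.5,56),(275.5,164),(230,164)],.008,True)[:,:2]*1000; print(w.round(1).tolist(),w.mean(0),cv2.minAreaRect(w.astype(np.float32)))
c=w.mean(0)/1000
delta([c[0],c[1],.08],74); delta([c[0],c[1],.003],74)
```

```text
[[379.3, 393.9], [425.3, 379.3], [393.5, 266.5], [345.7, 280.7]] [385.95255911 330.13329815] ((386.41864013671875, 330.2295837402344), (118.1077651977539, 49.85748291015625), 73.45587921142578)
pos [0.3893 0.2427 0.1959] turn [-0.03  0.04 -0.04] shift [ 2.09 -0.68  2.89] w 0.0872 F [-0.   0.   0.1] t 14.35
pos [0.3893 0.2427 0.1959] turn [-0.03  0.04 -0.04] shift [ 2.09 -0.68  4.82] w 0.0872 F [-0.   0.   0.1] t 14.35
```

```bash
python3 -m crank '0 0 0 0.9 -0.34 0.4 -1;0 0 0 0.9 -0.34 0.5 -1;0 0 0 0.2 0 0.9 -1;0 0 0 0 0 0.9 -1;0 0 0 0 0 0 -1'
python3 - <<'E'
from h import *
delta([.386,.3295,.003],74)
p=cam('wrist','w10')
E
```

```text
time: 14.98
position: [0.3867, 0.3256, 0.0831]
tool_rot: [0.802, 0.597, -0.005, 0.0]
ft_force: [0.4, 0.2, 1.2]
grip_width: 0.0869
pos [0.3867 0.3256 0.0831] turn [-0.06  0.09 -0.13] shift [ 0.1  -0.04  2.  ] w 0.0869 F [0.4 0.2 1.2] t 14.97
```

View pics/w10.png

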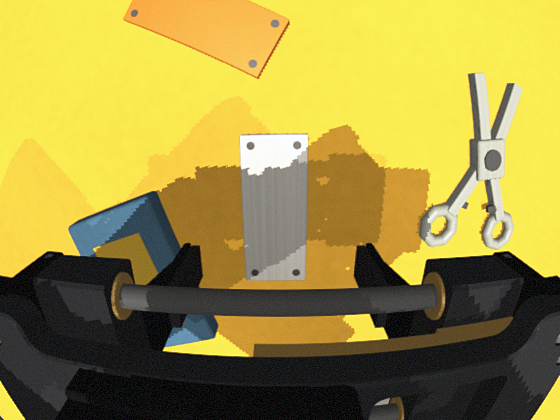

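Run:
```python
from h import *
a=np.load('w9.npy'); p=dict(camera_matrix=[[325.19,0,277.77],[0,325.19,207.63],[0,0,1]],xyz=a[:3],attitude=a[3:])
w=px2w(p,[(205,213),(166,99)],.011,True)
_,Q=goal([0,0,0],74); print((Q.inv().apply(w-np.array([.386,.33,.0]))*1000).round(1))
```

```text
[[-113.9  -56.2  -11. ]
 [  16.5  -94.2  -11. ]]
```

```bash
python3 -m crank '-0.06 0.1 -0.13 0.1 -0.04 0.7 -1;0 0 0 0 0 0.7 -0.9;0 0 0 0 0 0.4 -0.8;0 0 0 0 0 0 -0.6'
python3 - <<'E'
from h import *
delta([.386,.3295,.003],74)
E
```

```text
time: 15.52
position: [0.3934, 0.3314, 0.0163]
tool_rot: [0.8, 0.6, 0.008, 0.001]
ft_force: [-0.2, -0.3, 0.2]
grip_width: 0.0748
pos [0.3934 0.3314 0.0163] turn [ 0.13 -0.13 -0.04] shift [-0.1  -0.17  0.33] w 0.0748 F [-0.2 -0.3  0.2] t 15.53
```

```bash
python3 -m crank '0.13 -0.13 0 -0.1 -0.17 0.15 -0.6;0 0 0 0 0 0.18 -0.6;0 0 0 0 0 0 -0.6'
python3 - <<'E'
from h import *
delta([.386,.3295,.003],74)
E
```

```text
time: 15.9
position: [0.3868, 0.33, 0.0045]
tool_rot: [0.8, 0.6, 0.001, 0.0]
ft_force: [0.0, 0.7, -0.2]
grip_width: 0.0698
pos [0.3868 0.33   0.0045] turn [ 0.02 -0.02 -0.05] shift [-0.02 -0.02  0.04] w 0.0698 F [ 0.   0.7 -0.2] t 15.9
```

```bash
python3 -m crank '0 0 0 0 0 0.02 0.6;0 0 0 0 0 0 0.6;0 0 0 0 0 0 0.6;0 0 0 0 0 0 0.6;0 0 0 0 0 0 0.6' 30 && python3 -m crank '0 0 0 0 0 -0.5 0.6;0 0 0 0 0 -0.9 0.6;0 0 0 0 0 -1 0.6;0 0 0 0 0 -1 0.6;0 0 0 0 0 -0.6 0.6'
python3 - <<'E'
from h import *
delta([.445,.0705,.15],0)
E
```

```text
time: 16.52
position: [0.3869, 0.3303, 0.0041]
tool_rot: [0.8, 0.6, 0.002, 0.0]
ft_force: [0.2, -0.2, -0.2]
grip_width: 0.0488
time: 17.15
position: [0.3847, 0.3288, 0.1658]
tool_rot: [0.8, 0.6, -0.002, -0.0]
ft_force: [0.2, -0.2, -1.1]
grip_width: 0.0488
pos [0.3847 0.3288 0.1658] turn [-1.000e-02  6.000e-02  1.475e+01] shift [-5.78  3.25  0.4 ] w 0.0488 F [ 0.2 -0.2 -1.1] t 17.15
```

```bash
python3 -m crank '0 0 0 -0.9 0.5 0 0.6;0 0 0 -0.96 0.54 0 0.6;0 0 0 -0.96 0.54 0 0.6;0 0 0 -0.96 0.54 0 0.6;0 0 0 -0.96 0.54 0 0.6' && python3 -m crank '0 0 1 -0.5 0.3 0 0.6;0 0 1 0 0 0 0.6;0 0 1 0 0 0 0.6;0 0 1 0 0 0 0.6;0 0 1 0 0 0 0.6' && python3 -m crank '0 0 1 0 0 0 0.6;0 0 1 0 0 0 0.6;0 0 1 0 0 0 0.6;0 0 1 0 0 0 0.6;0 0 1 0 0 0 0.6' && python3 -m crank '0 0 1 0 0 0 0.6;0 0 1 0 0 0 0.6;0 0 1 0 0 0 0.6;0 0 0 0 0 0 0.6'
python3 - <<'E'
from h import *
delta([.445,.0705,.15],0)
E
```

```text
time: 17.77
position: [0.4364, 0.1148, 0.1688]
tool_rot: [0.798, 0.603, 0.002, 0.001]
ft_force: [0.6, -0.0, -0.4]
grip_width: 0.0496
time: 18.4
position: [0.4422, 0.0875, 0.1683]
tool_rot: [0.914, 0.406, 0.001, 0.0]
ft_force: [-0.0, -0.1, -2.2]
grip_width: 0.0495
time: 19.02
position: [0.4401, 0.0874, 0.1677]
tool_rot: [0.981, 0.192, -0.0, -0.0]
ft_force: [-0.3, -1.1, -2.4]
grip_width: 0.0492
time: 19.52
position: [0.4385, 0.0874, 0.1673]
tool_rot: [0.998, 0.058, -0.001, -0.0]
ft_force: [-0.7, 0.2, -1.8]
grip_width: 0.0486
pos [0.4385 0.0874 0.1673] turn [-0.01  0.03  1.32] shift [0.11 0.44 0.43] w 0.0486 F [-0.7  0.2 -1.8] t 19.52
```

```bash
python3 -m crank '0 0 0.9 0.1 0.42 0.3 0.6;0 0 0.4 0 0 0.1 0.6;0 0 0 0 0 0 0.6'
python3 - <<'E'
from h import *
delta([.445,.0705,.15],0)
p=cam('wrist','w11'); np.save('w11.npy',np.concatenate([p['xyz'],p['attitude']]))
E
```

```text
time: 19.9
position: [0.4438, 0.0714, 0.151]
tool_rot: [1.0, 0.001, -0.001, -0.001]
ft_force: [-0.5, 0.7, -0.8]
grip_width: 0.0492
pos [0.4438 0.0714 0.151 ] turn [-0.01  0.03  0.03] shift [0.03 0.02 0.02] w 0.0492 F [-0.5  0.7 -0.8] t 19.9
```

View pics/w11.png

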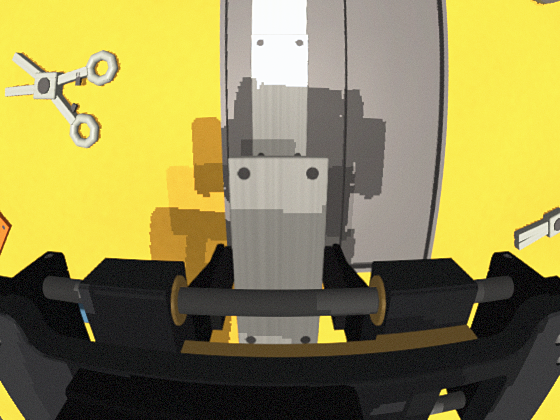

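Run:
```python
from h import *
a=np.load('w11.npy'); p=dict(camera_matrix=[[325.19,0,277.77],[0,325.19,207.63],[0,0,1]],xyz=a[:3],attitude=a[3:])
print(px2w(p,[(229,158),(328,158)],.155,True).round(4))
print('p2 front',px2w(p,[(252,34),(307,34)],.0245,True).round(4).tolist())
```

```text
[[0.503  0.0963 0.155 ]
 [0.5032 0.0477 0.155 ]]
p2 front [[0.5946, 0.0951, 0.0245], [0.5948, 0.0473, 0.0245]]
```

```bash
python3 -m crank '0 0.6 0 0.2 0 0.7 0.6;0 0.6 0 0.1 0 0.8 0.6;0 0 0 0 0 0.7 0.6;0 0 0 0 0 0.3 0.6;0 0 0 0 0 0 0.6'
python3 - <<'E'
from h import *
delta([.458,.0705,.0135],0,pre=R.from_euler('y',-6,degrees=True))
E
```

```text
time: 20.58
position: [0.4651, 0.0733, 0.0517]
tool_rot: [0.998, 0.005, 0.056, -0.0]
ft_force: [-0.2, -0.6, -1.2]
grip_width: 0.0487
pos [0.4651 0.0733 0.0517] turn [-0.02 -0.09  0.11] shift [-0.28  0.07  0.93] w 0.0487 F [-0.2 -0.6 -1.2] t 20.57
```

```bash
python3 -m crank '0 -0.09 0.11 -0.2 0.07 0.35 0.6;0 0 0 0 0 0.25 0.6;0 0 0 0 0 0 0.6'
python3 - <<'E'
from h import *
delta([.458,.0705,.0135],0,pre=R.from_euler('y',-6,degrees=True))
p=cam('wrist','w12')
E
```

```text
time: 20.95
position: [0.4626, 0.0707, 0.0289]
tool_rot: [0.998, 0.001, 0.055, -0.0]
ft_force: [0.2, -0.4, -1.2]
grip_width: 0.0492
pos [0.4626 0.0707 0.0289] turn [-0.01 -0.07  0.02] shift [-0.16  0.    0.37] w 0.0492 F [ 0.2 -0.4 -1.2] t 20.95
```

View pics/w12.png

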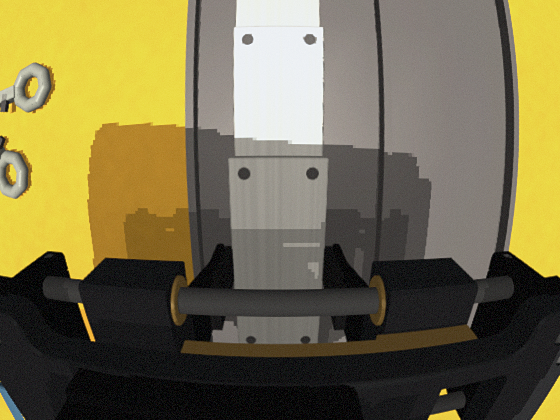

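Aligned, so I lower and place it.

```bash
python3 -m crank '0 -0.05 0 -0.13 0 0.2 0.6;0 0 0 0 0 0.1 0.6;0 0 0 0 0 0 0.6'
python3 - <<'E'
from h import *
delta([.458,.0705,.0135],0,pre=R.from_euler('y',-6,degrees=True))
E
```

```text
time: 21.38
position: [0.4594, 0.0707, 0.0168]
tool_rot: [0.999, 0.001, 0.054, -0.0]
ft_force: [0.0, 0.6, -1.4]
grip_width: 0.0489
pos [0.4594 0.0707 0.0168] turn [-0.01 -0.05  0.02] shift [-0.04  0.01  0.08] w 0.0489 F [ 0.   0.6 -1.4] t 21.38
```

```bash
python3 -m crank '0 -0.05 0 -0.04 0 0.08 0.6;0 0 0 0 0 0 0.6'
python3 - <<'E'
from h import *
delta([.458,.0705,.0135],0,pre=R.from_euler('y',-6,degrees=True))
E
```

```text
time: 21.62
position: [0.4586, 0.0707, 0.0143]
tool_rot: [0.999, 0.001, 0.053, -0.0]
ft_force: [-1.3, 0.5, 1.5]
grip_width: 0.0492
pos [0.4586 0.0707 0.0143] turn [-0.01 -0.02  0.02] shift [-0.02  0.01  0.02] w 0.0492 F [-1.3  0.5  1.5] t 21.62
```

Contact felt (Fz from −1.4 to +1.5). I release.

```bash
python3 -m crank '0 0 0 0 0 0 -0.31;0 0 0 0 0 0 -0.31;0 0 0 0 0 0 -0.31;0 0 0 0 0 0 -0.31' 30 && python3 -m crank '0 0 0 0 0 -0.5 -0.31;0 -0.6 0 0 0 -1 -0.5;0 -0.6 0 0 0 -1 -1;0 0 0 0 0 -1 -1;0 0 0 0 0 0 -1'
python3 - <<'E'
from h import *
delta([.45,.071,.2],0)
p=cam('wrist','w13'); np.save('w13.npy',np.concatenate([p['xyz'],p['attitude']]))
E
```

```text
time: 22.12
position: [0.4591, 0.0707, 0.0142]
tool_rot: [0.999, 0.001, 0.054, -0.0]
ft_force: [0.5, -0.3, 0.0]
grip_width: 0.0568
time: 22.75
position: [0.4498, 0.0705, 0.157]
tool_rot: [1.0, 0.001, -0.002, -0.0]
ft_force: [-0.4, 0.3, -0.2]
grip_width: 0.0839
pos [0.4498 0.0705 0.157 ] turn [-0.    0.04  0.02] shift [ 0.   -0.01 -1.08] w 0.0839 F [-0.4  0.3 -0.2] t 22.75
```

View pics/w13.png

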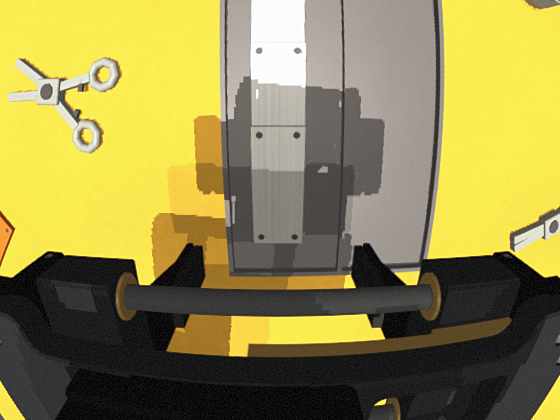

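The third plate is laid: front at v≈126, back at v≈243, inside the tray. Now the shut clamp.

```bash
python3 -m crank '0 0 0 -0.2 0.9 -0.3 -1;0 0 0 -0.2 0.98 -0.3 -1;0 0 0 -0.2 0.98 -0.3 -1;0 0 0 -0.2 0.98 -0.2 -1;0 0 0 -0.2 0.98 0 -1' && python3 -m crank '0 0 0.8 -0.2 0.98 0 -1;0 0 1 -0.1 0.98 0 -1;0 0 1 0 0 0 -1;0 0 1 0 0 0 -1;0 0 1 0 0 0 -1' && python3 -m crank '0 0 1 0 0 0 -1;0 0 1 0 0 0 -1;0 0 1 0 0 0 -1;0 0 1 0 0 0 -1;0 0 1 0 0 0 -1' && python3 -m crank '0 0 1 0 0 0 -1;0 0 1 0 0 0 -1;0 0 1 0 0 0 -1;0 0 0 0 0 0 -1'
python3 - <<'E'
from h import *
delta([.388,-.22,.19],-71)
E
```

```text
time: 23.42
position: [0.4039, -0.1239, 0.1939]
tool_rot: [1.0, 0.004, -0.011, -0.003]
ft_force: [-0.2, -0.1, -0.9]
grip_width: 0.0872
time: 24.05
position: [0.3837, -0.2046, 0.1853]
tool_rot: [0.977, -0.214, -0.019, -0.005]
ft_force: [-0.1, 0.4, 0.6]
grip_width: 0.0865
time: 24.68
position: [0.3781, -0.2002, 0.1765]
tool_rot: [0.904, -0.428, -0.029, -0.004]
ft_force: [-0.5, -0.1, -0.3]
grip_width: 0.087
time: 25.18
position: [0.3739, -0.1966, 0.17]
tool_rot: [0.837, -0.545, -0.038, -0.001]
ft_force: [0.5, 0.4, 1.0]
grip_width: 0.0872
pos [ 0.3739 -0.1966  0.17  ] turn [0.48 0.72 0.97] shift [ 0.64 -0.07 -0.55] w 0.0872 F [0.5 0.4 1. ] t 25.18
```

```bash
python3 -m crank '0.48 0.72 0.97 0.4 -0.05 -0.5 -1;0 0 0 0 0 0 -1;0 0 0 0 0 0 -1'
python3 - <<'E'
from h import *
delta([.413,-.298,.08],-71)
p=cam('wrist','w14'); np.save('w14.npy',np.concatenate([p['xyz'],p['attitude']]))
for b in spotter.boxes_of('clamp_shut_c',p): print(b['score'],toworld(p,b['at']).round(4))
E
```

```text
time: 25.55
position: [0.3816, -0.2096, 0.186]
tool_rot: [0.815, -0.579, -0.003, -0.001]
ft_force: [1.1, -0.0, 0.5]
grip_width: 0.087
pos [ 0.3816 -0.2096  0.186 ] turn [0.03 0.07 0.04] shift [ 2.36 -0.02  2.63] w 0.087 F [ 1.1 -0.   0.5] t 25.55
0.65 [ 0.4165 -0.3216  0.0105]
0.28 [ 0.5138 -0.0618  0.0045]
```

View pics/w14.png

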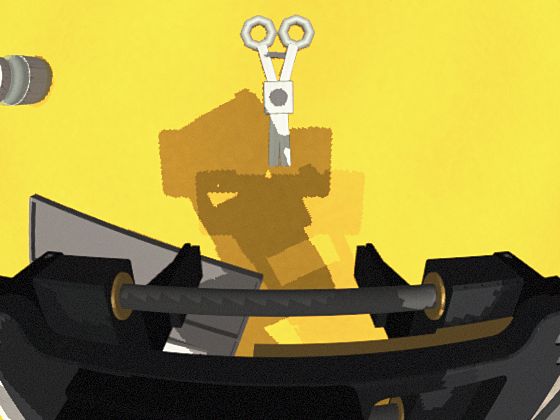

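The clamp is straight ahead, pivot at (278,97), jaw tip at (280,165), rings at (259,33) and (295,33).

Run:
```python
from h import *
a=np.load('w14.npy'); p=dict(camera_matrix=[[325.19,0,277.77],[0,325.19,207.63],[0,0,1]],xyz=a[:3],attitude=a[3:])
w=px2w(p,[(278.5,97)],.016,True)[0]; b=px2w(p,[(280.5,164),(277,33)],.012,True); print(w,b.round(4),np.degrees(np.arctan2(*(b[0]-b[1])[[1,0]])))
delta([w[0],w[1],.05],-70.8)
```

```text
[ 0.41204949 -0.29774458  0.016     ] [[ 0.3872 -0.2328  0.012 ]
 [ 0.4356 -0.361   0.012 ]] 110.68967152818955
pos [ 0.3818 -0.2098  0.1861] turn [ 0.03  0.07 -0.01] shift [ 2.34 -0.    3.39] w 0.0873 F [ 0.2  0.5 -0. ] t 25.65
```

```bash
python3 -m crank '0 0 -0.1 0.8 0 0.5 -1;0 0 0 0.8 0 0.6 -1;0 0 0 0.7 0 0.8 -0.6;0 0 0 0 0 0.8 -0.4;0 0 0 0 0 0.3 -0.4'
python3 - <<'E'
from h import *
delta([.4125,-.298,.004],-70)
E
```

```text
time: 26.28
position: [0.4136, -0.2979, 0.0609]
tool_rot: [0.819, -0.574, -0.003, -0.001]
ft_force: [-0.3, -0.7, -0.8]
grip_width: 0.0652
pos [ 0.4136 -0.2979  0.0609] turn [0.03 0.07 0.  ] shift [0.   0.02 1.42] w 0.0652 F [-0.3 -0.7 -0.8] t 26.27
```

```bash
python3 -m crank '0 0.05 0 0 0 0.7 -0.4;0 0 0 0 0 0.6 -0.4;0 0 0 0 0 0 -0.4'
python3 - <<'E'
from h import *
delta([.4125,-.298,.004],-70)
p=cam('wrist','w15')
E
```

```text
time: 26.65
position: [0.4138, -0.2972, 0.0073]
tool_rot: [0.82, -0.573, -0.002, 0.001]
ft_force: [-0.5, 0.0, 0.6]
grip_width: 0.0609
pos [ 0.4138 -0.2972  0.0073] turn [0.04 0.03 0.03] shift [0.01 0.04 0.08] w 0.0609 F [-0.5  0.   0.6] t 26.65
```

View pics/w15.png

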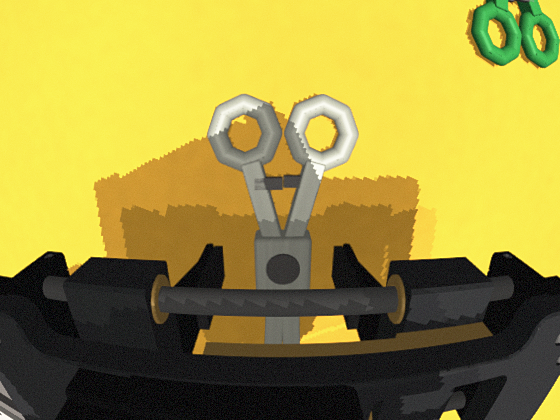

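The block, at (283,267), lies between the fingers. I close and lift.

```bash
python3 -m crank '0 0 0 0 0.04 0.08 -0.4;0 0 0 0 0 0 0.7;0 0 0 0 0 0 0.7;0 0 0 0 0 0 0.7;0 0 0 0 0 0 0.7' 30 && python3 -m crank '0 0 0 0 0 0 0.7;0 0 0 0 0 -0.4 0.7;0 0 0 0 0 -0.8 0.7;0 0 0 0 0 -0.9 0.7;0 0 0 0 0 -0.9 0.7'
python3 - <<'E'
from h import *
delta([.51,-.0415,.10],0)
p=cam('wrist','w16')
E
```

```text
time: 27.32
position: [0.4141, -0.2997, 0.0083]
tool_rot: [0.82, -0.572, 0.002, 0.001]
ft_force: [-0.8, 0.4, -1.2]
grip_width: 0.0294
time: 27.95
position: [0.4121, -0.297, 0.1308]
tool_rot: [0.82, -0.572, -0.002, 0.0]
ft_force: [-0.0, 0.2, -2.0]
grip_width: 0.0295
pos [ 0.4121 -0.297   0.1308] turn [ 1.000e-02  5.000e-02 -1.396e+01] shift [-5.15 -4.5   0.77] w 0.0295 F [-0.   0.2 -2. ] t 27.95
```

View pics/w16.png

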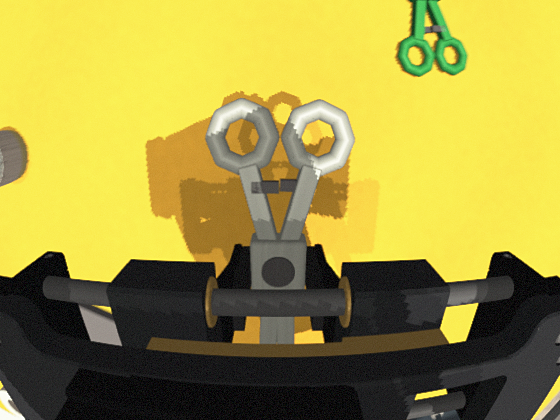

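```bash
python3 -m crank '0 0 0 -0.85 -0.75 0 0.7;0 0 0 -0.85 -0.75 0 0.7;0 0 0 -0.85 -0.75 0 0.7;0 0 0 -0.85 -0.75 0 0.7;0 0 0 -0.85 -0.75 0 0.7' && python3 -m crank '0 0 -1 -0.5 -0.4 0 0.7;0 0 -1 0 0 0 0.7;0 0 -1 0 0 0 0.7;0 0 -1 0 0 0 0.7;0 0 -1 0 0 0 0.7' && python3 -m crank '0 0 -1 0 0 0 0.7;0 0 -1 0 0 0 0.7;0 0 -1 0 0 0 0.7;0 0 -1 0 0 0 0.7;0 0 -1 0 0 0 0.7' && python3 -m crank '0 0 -1 0 0 0 0.7;0 0 -1 0 0 0 0.7;0 0 -1 0 0 0 0.7;0 0 0 0 0 0 0.7'
python3 - <<'E'
from h import *
delta([.51,-.0415,.10],0.4)
E
```

```text
time: 28.62
position: [0.4996, -0.0867, 0.1389]
tool_rot: [0.818, -0.575, 0.007, 0.002]
ft_force: [1.1, -0.8, -1.8]
grip_width: 0.0294
time: 29.25
position: [0.5068, -0.0561, 0.1407]
tool_rot: [0.927, -0.375, 0.006, 0.003]
ft_force: [-0.3, 0.6, -2.1]
grip_width: 0.0295
time: 29.88
position: [0.5045, -0.055, 0.1425]
tool_rot: [0.987, -0.157, 0.005, 0.004]
ft_force: [-0.0, 0.3, -1.7]
grip_width: 0.0299
time: 30.38
position: [0.5026, -0.0542, 0.144]
tool_rot: [1.0, -0.023, 0.004, 0.005]
ft_force: [0.3, 0.6, -1.6]
grip_width: 0.0297
pos [ 0.5026 -0.0542  0.144 ] turn [ 0.11 -0.09 -0.61] shift [ 0.16 -0.34  1.1 ] w 0.0297 F [ 0.3  0.6 -1.6] t 30.38
```

```bash
python3 -m crank '0.1 -0.1 -0.6 0.15 -0.3 0.5 0.7;0 0 0 0 0 0.5 0.7;0 0 0 0 0 0 0.7'
python3 - <<'E'
from h import *
delta([.51,-.0415,.012],0.4)
p=cam('wrist','w17'); np.save('w17.npy',np.concatenate([p['xyz'],p['attitude']]))
E
```

```text
time: 30.75
position: [0.5096, -0.0425, 0.1044]
tool_rot: [1.0, 0.002, 0.0, 0.001]
ft_force: [-0.4, -0.8, -0.9]
grip_width: 0.0296
pos [ 0.5096 -0.0425  0.1044] turn [ 0.02 -0.01 -0.05] shift [ 0.01 -0.03  2.31] w 0.0296 F [-0.4 -0.8 -0.9] t 30.75
```

View pics/w17.png

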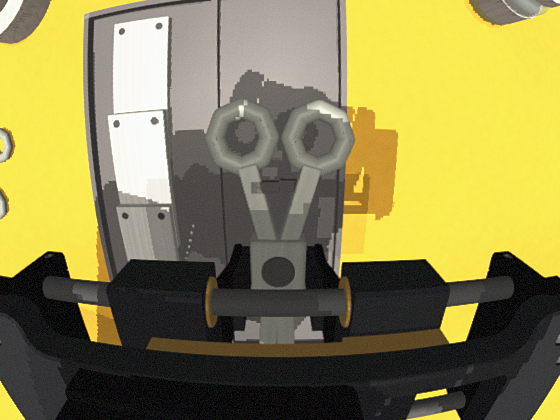

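Run:
```python
from h import *
import cv2
a=np.load('w17.npy'); p=dict(camera_matrix=[[325.19,0,277.77],[0,325.19,207.63],[0,0,1]],xyz=a[:3],attitude=a[3:])
for v in (40,100,200): print(px2w(p,[(219,v),(345 if v<150 else 342,v)],.014,True).round(4).tolist())
i=cv2.imread('pics/w17.png'); cv2.imwrite('pics/w17c.png',cv2.resize(i[0:180,180:380],None,fx=4,fy=3.3,interpolation=cv2.INTER_CUBIC))
```

```text
[[0.6485, 0.0036, 0.014], [0.6493, -0.0932, 0.014]]
[[0.6006, 0.0036, 0.014], [0.6012, -0.0935, 0.014]]
[[0.5204, 0.0061, 0.014], [0.5207, -0.0943, 0.014]]
```

View pics/w17c.png

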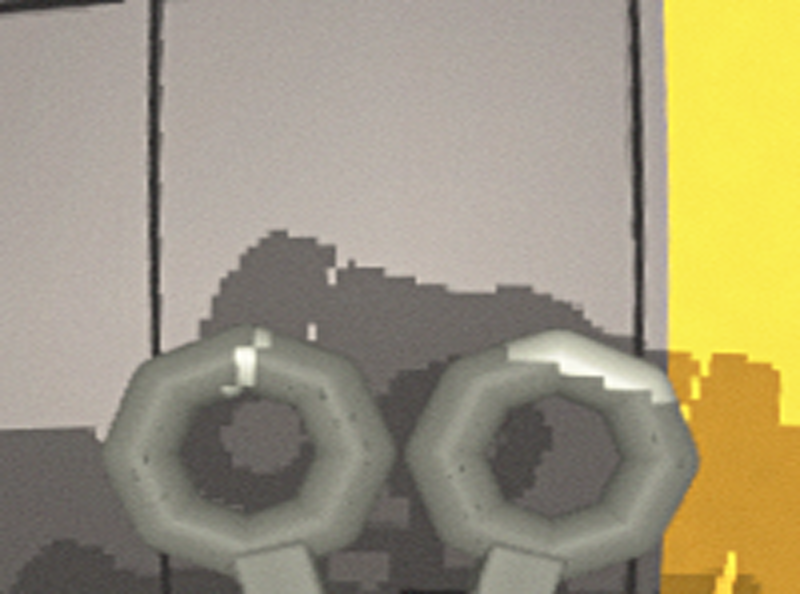

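Run:
```python
from h import *
a=np.load('w17.npy'); p=dict(camera_matrix=[[325.19,0,277.77],[0,325.19,207.63],[0,0,1]],xyz=a[:3],attitude=a[3:])
print(px2w(p,[(217.5,60),(340.5,60),(346,60)],.014,True).round(4).tolist())
print(px2w(p,[(207,135),(354,135)],.100,True).round(4).tolist(),px2w(p,[(278,271)],.112,True))
```

```text
[[0.6324, 0.0047, 0.014], [0.6327, -0.0896, 0.014], [0.633, -0.094, 0.014]]
[[0.5799, -0.005, 0.1], [0.5802, -0.081, 0.1]] [[ 0.50891916 -0.04184729  0.112     ]]
```

The pocket spans y +4.7 to −89.6 mm and the clamp's rings −5 to −81 mm, so it is centred. I lower.

```bash
python3 -m crank '0 0 0 0 0 0.7 0.7;0 0 0 0 0 0.7 0.7;0 0 0 0 0 0.4 0.7;0 0 0 0 0 0 0.7'
python3 - <<'E'
from h import *
delta([.51,-.0425,.012],0.4)
E
```

```text
time: 31.3
position: [0.5146, -0.0443, 0.0354]
tool_rot: [1.0, 0.0, 0.006, 0.002]
ft_force: [0.3, -0.5, -1.5]
grip_width: 0.0294
pos [ 0.5146 -0.0443  0.0354] turn [ 0.05 -0.13 -0.08] shift [-0.12 -0.05  0.58] w 0.0294 F [ 0.3 -0.5 -1.5] t 31.3
```

```bash
python3 -m crank '0.05 -0.13 -0.05 -0.05 -0.05 0.25 0.7;0 0 0 0 0 0.2 0.7;0 0 0 0 0 0 0.7'
python3 - <<'E'
from h import *
delta([.51,-.0425,.012],0.4)
E
```

```text
time: 31.68
position: [0.5142, -0.0426, 0.0182]
tool_rot: [1.0, 0.002, 0.002, 0.001]
ft_force: [-0.3, -0.9, -1.0]
grip_width: 0.0296
pos [ 0.5142 -0.0426  0.0182] turn [ 0.01 -0.04 -0.02] shift [-0.11 -0.    0.15] w 0.0296 F [-0.3 -0.9 -1. ] t 31.68
```

```bash
python3 -m crank '0 -0.04 0 0 0 0.12 0.7;0 0 0 0 0 0 0.7' && python3 -m crank '0 0 0 0 0 0.05 0.7;0 0 0 0 0 0 0.7'
```

```text
time: 31.92
position: [0.5145, -0.0427, 0.0135]
tool_rot: [1.0, 0.002, 0.0, 0.001]
ft_force: [-0.2, -0.5, -1.6]
grip_width: 0.0296
time: 32.17
position: [0.5149, -0.0428, 0.0125]
tool_rot: [1.0, 0.003, 0.001, 0.001]
ft_force: [0.1, 0.0, -1.3]
grip_width: 0.0292
```

```bash
python3 -m crank '0 0 0 0 0 0.06 0.7;0 0 0 0 0 0 0.7' && python3 -m crank '0 0 0 0 0 0.05 0.7;0 0 0 0 0 0 0.7'
```

```text
time: 32.42
position: [0.5153, -0.0429, 0.0128]
tool_rot: [1.0, 0.003, 0.002, 0.001]
ft_force: [0.2, 0.5, -1.7]
grip_width: 0.0297
time: 32.67
position: [0.5156, -0.043, 0.0124]
tool_rot: [1.0, 0.003, 0.002, 0.001]
ft_force: [-0.5, 0.0, -2.3]
grip_width: 0.0296
```

```bash
python3 -m crank '0 0 0 0 0 0.12 0.7' && python3 -m crank '0 0 0 0 0 0.08 0.7'
```

```text
time: 32.8
position: [0.5161, -0.0431, 0.0104]
tool_rot: [1.0, 0.003, 0.003, 0.002]
ft_force: [-5.9, 2.3, 41.8]
grip_width: 0.0296
time: 32.92
position: [0.5162, -0.0431, 0.0102]
tool_rot: [1.0, 0.003, 0.004, 0.002]
ft_force: [-6.5, 0.2, 32.6]
grip_width: 0.0296
```

```bash
python3 -m crank '0 0 0 0 0 -0.03 0.7;0 0 0 0 0 0 -0.1;0 0 0 0 0 0 -0.1;0 0 0 0 0 0 -0.1;0 0 0 0 0 0 -0.1' 30 && python3 -m crank '0 0 0 0 0 -0.5 -0.1;0 0 0 0 0 -0.9 -0.1;0 0 0 -0.3 0 -1 -0.5;0 0 0 -0.5 0 -1 -1;0 0 0 -0.5 0 -0.6 -1'
python3 - <<'E'
from h import *
delta([.45,-.03,.2],0)
p=cam('wrist','w18'); np.save('w18.npy',np.concatenate([p['xyz'],p['attitude']]))
E
```

```text
time: 33.55
position: [0.5166, -0.0433, 0.0105]
tool_rot: [1.0, 0.002, 0.004, 0.002]
ft_force: [-0.6, -0.0, 0.3]
grip_width: 0.0474
time: 34.17
position: [0.4624, -0.043, 0.1715]
tool_rot: [1.0, 0.003, 0.001, 0.001]
ft_force: [-0.1, 0.3, 0.2]
grip_width: 0.0703
pos [ 0.4624 -0.043   0.1715] turn [ 0.03 -0.03  0.06] shift [-0.31 -0.33 -0.71] w 0.0703 F [-0.1  0.3  0.2] t 34.17
```

View pics/w18.png

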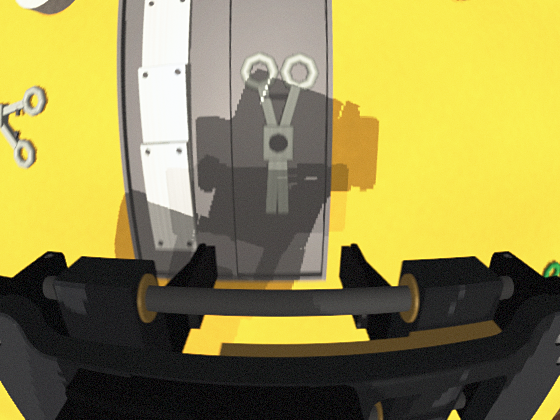

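The clamp lies shut in the pocket, with its pivot at (278,143) and jaws toward the robot. All three plates are in line. I back off for a final measurement.

```bash
python3 -m crank '0 0 0 -0.6 0 -0.8 -1;0 0 0 -0.4 0 -0.8 -1;0 0 0 0 0 0 -1;0 0 0 0 0 0 -1'
python3 - <<'E'
from h import *
p=cam('wrist','w19'); np.save('w19.npy',np.concatenate([p['xyz'],p['attitude']]))
s=cam('scene'); d=cam('side')
a=cv2.resize(s['img'][150:310,150:470,::-1],(800,400),interpolation=cv2.INTER_CUBIC); cv2.imwrite('pics/sc19.png',a)
cv2.imwrite('pics/sd19.png',cv2.resize(d['img'][130:290,150:390,::-1],(800,533),interpolation=cv2.INTER_CUBIC))
cv2.imwrite('pics/w19c.png',cv2.resize(p['img'][0:240,110:360,::-1],None,fx=2.5,fy=2.5,interpolation=cv2.INTER_CUBIC))
delta([.4,-.03,.2],0)
E
```

```text
time: 34.72
position: [0.419, -0.0426, 0.2375]
tool_rot: [1.0, 0.002, 0.001, 0.001]
ft_force: [0.7, 0.8, -0.3]
grip_width: 0.0867
pos [ 0.419  -0.0425  0.2372] turn [ 0.02 -0.    0.06] shift [-0.47 -0.32  0.93] w 0.0871 F [-0.3  0.3 -0.7] t 34.88
```

View pics/sc19.png

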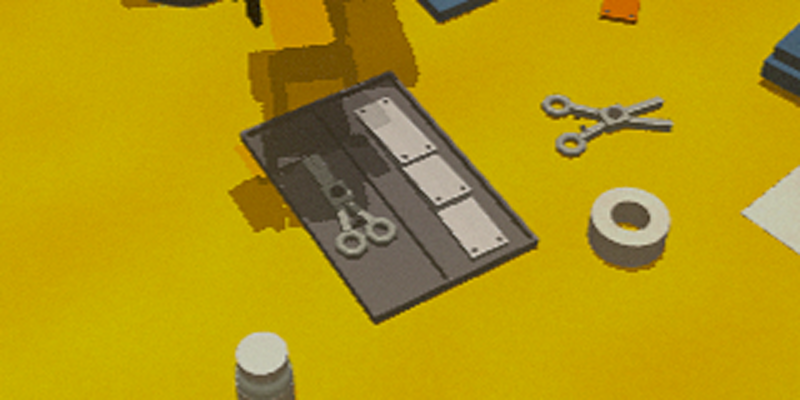

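View pics/sd19.png

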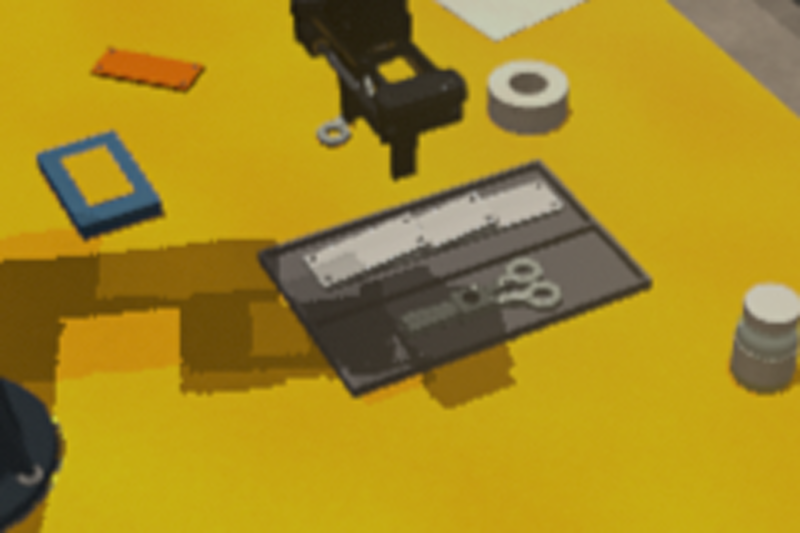

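View pics/w19c.png

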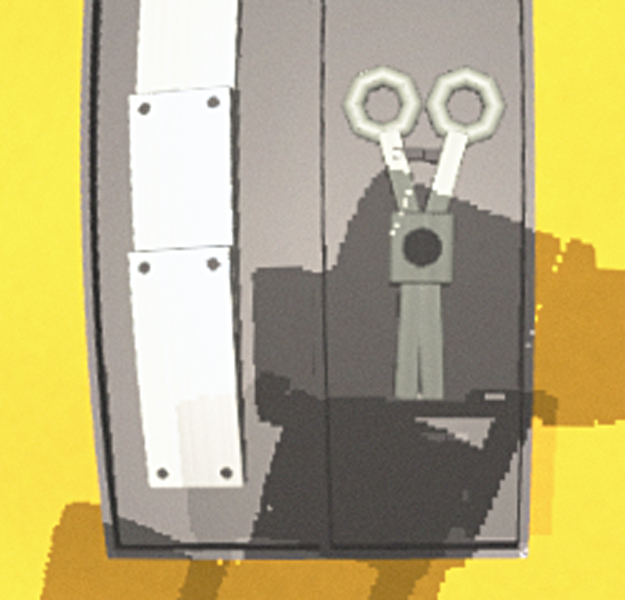

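Run:
```python
from h import *
a=np.load('w19.npy'); p=dict(camera_matrix=[[325.19,0,277.77],[0,325.19,207.63],[0,0,1]],xyz=a[:3],attitude=a[3:])
f=lambda pts,z: px2w(p,[(110+x/2.5,y/2.5) for x,y in pts],z,True).round(4)[:,:2].tolist()
print('p2 front',f([(129,95),(232,87)],.0245)); print('p3 front',f([(129,254),(231,246)],.0245)); print('p3 back',f([(149,487),(242,486)],.012))
```

```text
p2 front [[0.5941, 0.0952], [0.5931, 0.0446]]
p3 front [[0.5161, 0.0952], [0.5169, 0.0448]]
p3 back [[0.3984, 0.0958], [0.3988, 0.0463]]
```

```bash
python3 -c "
from rig import robot
print(robot.hand_in(), robot.get_obs()['time'])"
```

```text
the job is handed in; nothing more can be done
the job is handed in; nothing more can be done
```

The job is done and handed in at about 35 s of the 70 s allowed.

- **Fan:** I laid the two white plates behind the first, each tilted about 6° with its back end down. The last wrist picture puts both laps at about 42 mm and the plates in line at y ≈ 70–71 mm. That is about 5–6 mm left of the channel's centre-line, because the first plate itself lies there and I followed it.
- **Clamp:** The shut grey clamp lies flat in the side pocket, still shut, with its jaws toward the robot. It clears both side walls.
- **Left alone:** The open clamp, the green clamp, the orange plate, the packet, the label roll and the jar were not touched. The open clamp, packet, label roll, jar and orange plate stand where they were in the last pictures.

**Checks that disagreed:** Setting the clamp down pressed it on the pocket floor with a wrist force of about 42 N. It was the held clamp on the floor, not the gripper's body, as far as I could tell, and I eased off and released. An early position estimate for the plates and clamp was about 5 mm off because the arm was still settling, and later views corrected it.

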